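# Take the egg basket off its deep hook

### The job

Two things hang by their bamboo grips on the little steel hook stand on the breakfast bar. Take down the wide round wire egg basket: lift it straight up until its grip is clear above the hook's upturned tip, only then draw it away, and lower it upright onto the middle of the round bamboo coaster before letting go. Leave the narrow spoon caddy hanging on its hook.

Things in the scene. Friction and masses are not known exactly. Their poses are not given: they have to be found in the camera images.
- basket_grip (a point): centre of the bamboo grip (36 mm along y, 14 along x, 30 tall) of the egg basket: loose, 0.2 kg, a wide shallow round steel wire bowl 84 mm across, 45 tall, flat base 68 across. z up, 161 mm above its underside. Two wires 25 mm apart join the grip's y ends to the rim; the hook passes between them along x, under the grip, which rests in its dip. Hanging, axes parallel to the stand's.
- caddy_grip (a point): centre of the bamboo grip (same shape and height as the basket's) of the spoon caddy: loose, a narrow tall steel cup 48 mm across, 80 mm tall, hanging on the stand's other hook. It stays there.
- stand: fixed steel stand on a white base, origin at the post's foot on the counter, z up. Base 12 mm high, x -130 to 40, y -125 to 125 mm. Crossbar along y at z 215. From it two hooks of 8 mm rod run to -x at y -100 and y 100: each dips at x -100 (rod top z 191) and turns up to a tip at x -124 (top z 231, 40 above the dip). Things lift over the tip and leave to -x. Which hook holds which varies.
- coaster_top (a point): centre of the top face of the round bamboo coaster, 110 mm across, 8 mm thick, fixed on the counter, z up. It lies left or right of the stand's front, nearer the robot.
Mind the look-alikes: they are no part of the job. What is shaped like the part that bears basket_grip but green is not meant. Of the things shaped like the part that bears coaster_top, the wooden one is meant.

How it is judged:
By the outcome, as a careful person would: the job done as asked, in the order asked, and still so for the second after the job is handed in, with the robot touching nothing.
It also fails if it takes over 35 s, if anything falls off the work surface, if the arm or the gripper's body presses on something with over 40 N, if the wrist force passes 120 N, or if a joint passes its speed limit or range.

### The arm

A 7-joint arm with a two-finger parallel gripper is mounted at the origin on the work surface. World frame = base frame: x ahead of the robot, y to its left, z up, the work surface at z = 0. Lengths are in m, angles in rad, forces in N, time in s.
With the tool pointing down it reaches from about 0.425 to 0.95 m from the base axis. Payload 4.7 kg.
Tool frame: the origin (TCP) lies midway between the tips of the shut fingers; the grasp point (between the pads) lies bot.tcp_to_grasp behind it (bot.tcp_to_grasp is the distance from the TCP to the grasp point, in m); z points along the fingers, y is the line along which they close (so a half turn about z gives the same grasp; the last joint's range is limited). The gripper opens to 87 mm and grips with 3 to 60 N. Pads are 19 mm wide; open, the fingers measure 117 mm over their backs; the gripper's body (75 mm by 190 mm) begins 51 mm behind the grasp point.
Start: joints at [1.268, 0.469, -0.049, 1.532, 0.024, 1.141, -0.082], TCP at [0.183, -0.65, 0.223] pointing down, gripper open.
Joint ranges: [-2.59, 2.59], [-0.33, 1.99], [-1.39, 1.29], [0.1, 2.45], [-1.04, 4.18], [0.21, 1.99], [-2.66, 2.66]. Speed limits (rad/s): [2.57, 2.57, 3.14, 3.14, 3.14, 3.14, 3.14].

### API

Orientations are given as a 3x3 rotation matrix whose columns are the frame's x, y, z axes.
In Python, from station import bot gives the robot as it stands.
- The arm moves only by the shell command python3 -m handwheel 'ROWS' [FORCE]. ROWS is a JSON object of lists of equal length, an entry for each row: "hand": the opening, from 0 (shut) to 1 (fully open); "dp": the shift along the tool's x, y, z each as a share of 8 cm, from -1 to 1, a list of three; "dr": the turn, a rotation vector about the tool's x, y, z each as a share of 0.15 rad, from -1 to 1, a list of three. In form: {"hand": [hand, ...], "dp": [[tx, ty, tz], ...], "dr": [[rx, ry, rz], ...]}. A call has 1 to 5 rows; each row shifts and turns the commanded pose from where the row before left it, along the tool's axes as they then stand; what a row does not reach is not made up. A row lasts 1/10 s, in which the tool goes at most 50 mm and 8.59 degrees, less where a joint would pass 70% of its speed; a pose out of reach is approached as far as the arm can. A call with a number of a shift or a turn outside -1 to 1 is refused whole. A call with a gripper value outside its range is refused whole. The fingers move at their own pace and stop on an object; FORCE is the grip in N (left out, the last holds). Time passes only in rows, so rows that do not move let the fingers close. It gives the time, the measured TCP pose, the force, the opening and the grip force at its end, in the units of the state.
- bot.state(): the state, without advancing time (a new reading comes with each control period).
- bot.grab_frame(name): name is "scene" or "side" or "wrist"; returns a dict with "frame" (384x512x3 uint8, red, green, blue), "K" (3x3 intrinsics, pixels), "D" ([k1, k2, p1, p2, k3] as OpenCV has them; the pictures are not rectified), "extrinsics" (4x4, takes a point from camera to world coordinates). Camera axes: x right, y down, z forward; pixel columns grow to the right and rows downward; lengths in m; the calibration is good to about 2 mm. A picture is of the moment at which its call begins. There is no depth.
- bot.finish_job(): hands the job in; it is judged then, once.
The state is a dict: "time": time; "q": joint angles; "joint_velocities": joint speeds; "effort": joint torques, N m; "tool_pos": TCP position; "ee_rot": TCP orientation; "force": force on the tool from outside, world axes, zero at the start; "moment": the same for the moment, N m; "grip_width": finger opening in m; "gripper_force": force on a finger pad.
Only numpy, scipy, OpenCV 4.12 (cv2) and the standard library are available. Lean on these libraries where they do the work, as an engineer would, in place of code of your own. Each camera call takes 0.05 s, during which the arm holds its last target. There are 200 camera calls.

## Working session

There is one attempt and no reset: what is moved stays moved. The work goes in short steps, Python scripts to look and compute and a shell command to move; the robot and the scene stay as the last step left them, time stands still between calls to the robot, and variables do not carry over. Pictures are saved under pics/ and viewed, at most 10 in all, crops included, and the job is handed in when it is done.

```bash
mkdir -p pics; python3 - <<'E'
from station import bot
import cv2,numpy as np
s=bot.state();print(s['time'],s['tool_pos'],s['ee_rot'],s['grip_width'],bot.tcp_to_grasp)
for n in['scene','side']:
    f=bot.grab_frame(n);cv2.imwrite(f'pics/{n}0.png',cv2.resize(f['frame'][:,:,::-1],(800,600)))
    np.savez(f'{n}0.npz',**f);print(n,f['K'].tolist(),f['D'],np.round(f['extrinsics'],3).tolist())
E
```

```text
0.0 [ 0.18233103 -0.6492545   0.22147627] [[ 9.62746823e-01  2.70403719e-01 -6.18838791e-04]
 [ 2.70404416e-01 -9.62744921e-01  1.91554880e-03]
 [-7.78123820e-05 -2.01152526e-03 -9.99997974e-01]] 0.08692165980813339 0.0187
scene [[388.1505140074015, 0.0, 257.3875701043119], [0.0, 388.1505140074015, 192.74575472153512], [0.0, 0.0, 1.0]] [-0.03386537  0.          0.          0.          0.        ] [[0.155, 0.784, -0.601, 1.115], [0.988, -0.133, 0.081, -0.118], [-0.016, -0.606, -0.795, 0.904], [0.0, 0.0, 0.0, 1.0]]
side [[438.65490450542126, 0.0, 251.80011437497816], [0.0, 438.65490450542126, 192.41875593752226], [0.0, 0.0, 1.0]] [0.05904523 0.         0.         0.         0.        ] [[-0.99, -0.091, 0.109, 0.428], [-0.141, 0.696, -0.704, 0.629], [-0.012, -0.712, -0.702, 0.849], [0.0, 0.0, 0.0, 1.0]]
```

View pics/scene0.png

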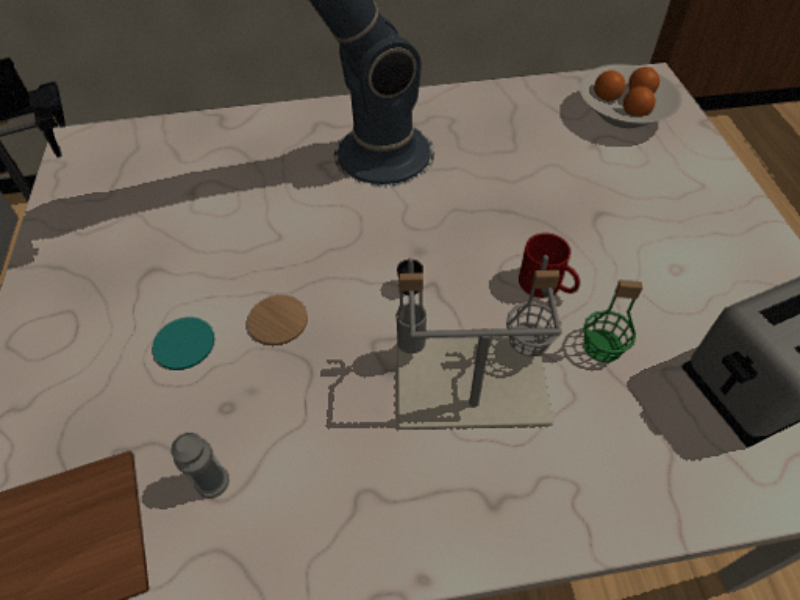

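View pics/side0.png

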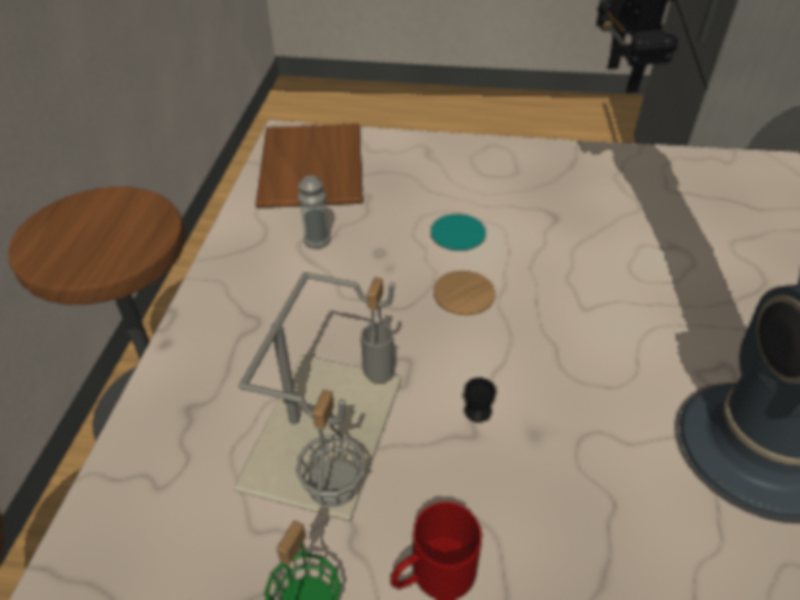

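The scene view shows the basket grip at (547,280), the caddy grip at (411,283), the green look-alike at (605,330), the wooden coaster at (277,319), and a red mug in front of the basket at (547,265). In the side view the basket grip is at (324,409), the caddy grip at (375,293) and the coaster at (464,292).

```bash
cat > h.py <<'E'
import cv2,numpy as np
def ray(f,uv):
    p=cv2.undistortPoints(np.array([[uv]],float),f['K'],f['D'])[0,0]
    E=f['extrinsics'];d=E[:3,:3]@[p[0],p[1],1];return E[:3,3],d/np.linalg.norm(d)
def plane(f,uv,z):
    o,d=ray(f,uv);return o+d*(z-o[2])/d[2]
def tri(fs,uvs):
    A=np.zeros((3,3));b=np.zeros(3);R=[ray(f,u) for f,u in zip(fs,uvs)]
    for o,d in R: M=np.eye(3)-np.outer(d,d);A+=M;b+=M@o
    x=np.linalg.solve(A,b);return x,[np.linalg.norm(np.cross(x-o,d)) for o,d in R]
def blob(f,near,r=30,tol=None):
    """bamboo-coloured blob nearest a full-frame pixel"""
    h=cv2.cvtColor(f['frame'],cv2.COLOR_RGB2HSV)
    m=cv2.inRange(h,(5,85,50),(22,255,255))
    n,l,s,c=cv2.connectedComponentsWithStats(m)
    k=[i for i in range(1,n) if s[i,4]>25];i=min(k,key=lambda i:np.hypot(*(c[i]-near)))
    return c[i],s[i],(l==i)
E
python3 - <<'E'
from h import *
S=dict(np.load('scene0.npz'));D=dict(np.load('side0.npz'))
k=.64
for n,a,b in[('basket',(547,280),(324,409)),('caddy',(411,283),(375,293)),('green',(629,289),(291,542)),('coaster',(277,319),(464,292))]:
    ca,sa,_=blob(S,np.array(a)*k);cb,sb,_=blob(D,np.array(b)*k)
    print(n,ca.round(1),sa,cb.round(1),sb,*[np.round(v,4) for v in tri([S,D],[ca,cb])])
    if n=='coaster':print(plane(S,ca,.008),plane(D,cb,.008))
# base corners at z .012
for c in[(398,425),(552,424)]:print('base scene',plane(S,np.array(c)*k,.012).round(3))
for c in[(236,488),(350,518),(401,376)]:print('base side',plane(D,np.array(c)*k,.012).round(3))
for c in[(412,333),(560,332)]:print('bar ends',plane(S,np.array(c)*k,.215).round(3))
for c in[(305,275),(243,386)]:print('bar ends side',plane(D,np.array(c)*k,.215).round(3))
for c in[(545,236),(522,280),(572,245)]:print('mug rim',plane(S,np.array(c)*k,.09).round(3))
print('mug side rim',plane(D,np.array((447,527))*k,.09))
E
```

```text
basket [349.6 178.1] [342 172  17  13 177] [206.3 261.5] [200 250  13  24 215] [0.5831 0.1707 0.2082] [0.0006 0.0006]
caddy [262.9 180. ] [255 175  16  11 168] [239.4 187.5] [235 178  10  20 140] [ 0.555  -0.0276  0.207 ] [0.0013 0.0013]
green [402.4 184.8] [394 179  17  12 151] [186.  346.8] [177 334  18  27 278] [0.5901 0.3101 0.1628] [0.0005 0.0005]
coaster [177.  204.4] [158 189  39  32 960] [296.7 187. ] [278 173  39  29 868] [ 0.438  -0.2591  0.0023] [0.0011 0.0011]
[ 0.44103832 -0.25887782  0.008     ] [ 0.43859948 -0.25185185  0.008     ]
base scene [ 0.686 -0.072  0.012]
base scene [0.725 0.172 0.012]
base side [0.719 0.176 0.012]
base side [0.557 0.199 0.012]
base side [ 0.522 -0.046  0.012]
bar ends [ 0.651 -0.043  0.215]
bar ends [0.683 0.158 0.215]
bar ends side [ 0.654 -0.041  0.215]
bar ends side [0.681 0.156 0.215]
mug rim [0.395 0.247 0.09 ]
mug rim [0.489 0.177 0.09 ]
mug rim [0.425 0.289 0.09 ]
mug side rim [0.4298436  0.23430346 0.09      ]
```

```bash
cat >> h.py <<'E'
from scipy.spatial.transform import Rotation as Ro
def togo(bot,p,yaw=None):
    """remaining shift (units of 80 mm) and turn (units .15 rad) to TCP point p, tool down, tool y at yaw"""
    s=bot.state();R=np.array(s['ee_rot']);d=R.T@(np.array(p)-s['tool_pos'])/.08
    print('t',round(s['time'],2),'tcp',np.round(s['tool_pos'],4),'togo',d.round(2),end=' ')
    if yaw is not None:
        y=np.array([np.cos(yaw),np.sin(yaw),0]);z=np.array([0,0,-1.]);T=np.c_[np.cross(y,z),y,z]
        print('turn',(Ro.from_matrix(R.T@T).as_rotvec()/.15).round(2),end=' ')
    print('F',np.round(s['force'],1),'w',round(s['grip_width'],4),'gf',np.round(s['gripper_force'],1))
E
python3 - <<'E'
from h import *
S=dict(np.load('scene0.npz'));D=dict(np.load('side0.npz'))
c=[]
for f in(S,D):
    h=cv2.cvtColor(f['frame'],cv2.COLOR_RGB2HSV);m=cv2.inRange(h,(0,150,50),(4,255,255))|cv2.inRange(h,(174,150,50),(180,255,255))
    n,l,s,ce=cv2.connectedComponentsWithStats(m);i=1+s[1:,4].argmax();print(s[i],ce[i]);c.append(s[i])
# rim: scene ellipse centre approx (545,252)/side (447,530) in 800-scale
print(tri([S,D],[np.array((545,250))*.64,np.array((447,530))*.64]))
E
python3 -m handwheel '{"hand":[1,1,1,1,1],"dp":[[0.5,0,-0.25],[0.5,0,-0.25],[0.5,0,-0.25],[0.5,0,-0.25],[0.5,0,-0.25]],"dr":[[0,0,0],[0,0,0],[0,0,0],[0,0,0],[0,0,0]]}'
python3 -c "
from station import bot
from h import *
togo(bot,[.583,.171,.32],np.radians(-98.7))"
```

```text
[350 152  21  30  85] [361.21176471 168.94117647]
[ 251  321   57   63 2337] [283.31193838 352.53145058]
(array([0.42899865, 0.23728807, 0.08977976]), [np.float64(0.0007561681069565736), np.float64(0.000756168106956542)])
time: 0.6
tool_pos: [0.3763, -0.595, 0.3229]
ee_rot: [[0.963, 0.27, -0.001], [0.27, -0.963, 0.001], [-0.0, -0.001, -1.0]]
force: [0.4, -0.7, -0.5]
grip_width: 0.0873
gripper_force: 0.0
t 0.6 tcp [ 0.3763 -0.595   0.3229] togo [ 5.08 -8.52  0.04] turn [-0.    0.    2.84] F [ 0.4 -0.7 -0.5] w 0.0873 gf 0.0
```

```bash
python3 -m handwheel '{"hand":[1,1,1,1,1],"dp":[[0.3,-0.5,0],[0.3,-0.5,0],[0.3,-0.5,0],[0.3,-0.5,0],[0.3,-0.5,0]],"dr":[[0,0,0],[0,0,0],[0,0,0],[0,0,0],[0,0,0]]}' >/dev/null
python3 -m handwheel '{"hand":[1,1,1,1,1],"dp":[[0.3,-0.5,0],[0.3,-0.5,0],[0.3,-0.5,0],[0.3,-0.5,0],[0.3,-0.5,0]],"dr":[[0,0,0],[0,0,0],[0,0,0],[0,0,0],[0,0,0]]}' >/dev/null
python3 -m handwheel '{"hand":[1,1,1,1,1],"dp":[[0.3,-0.5,0],[0.3,-0.5,0],[0.3,-0.5,0],[0.3,-0.5,0],[0,0,0]],"dr":[[0,0,0.7],[0,0,0.7],[0,0,0.7],[0,0,0.7],[0,0,0]]}' >/dev/null
python3 -c "
from station import bot
from h import *
togo(bot,[.583,.171,.32],np.radians(-98.7))
f=bot.grab_frame('wrist');np.savez('w1.npz',**f);cv2.imwrite('pics/w1.png',f['frame'][:,:,::-1])"
```

```text
t 2.1 tcp [0.5755 0.0309 0.3219] togo [-0.15 -1.75  0.03] turn [-0.03  0.    0.1 ] F [-1.7  0.8 -0.5] w 0.0871 gf 0.0
```

View pics/w1.png

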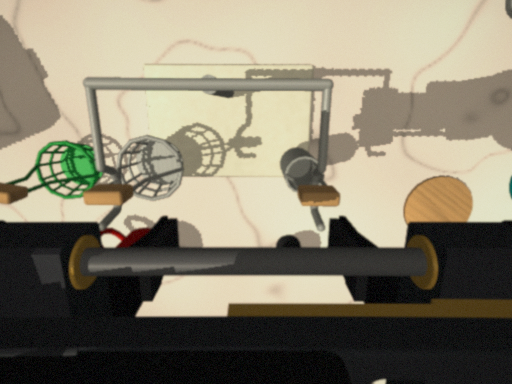

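Wrist view: basket grip at (109,194), caddy grip at (319,195), wooden coaster at (438,203), crossbar from (88,84) to (328,86), green look-alike on the far left.

```bash
python3 - <<'E'
from station import bot
from h import *
f=dict(np.load('w1.npz'));S=dict(np.load('scene0.npz'));D=dict(np.load('side0.npz'))
P={}
for n,c in[('b',(109,194)),('c',(319,195)),('k',(438,203))]:
    c,s,_=blob(f,c);P[n]=c;print(n,c,s,plane(f,c,.206 if n!='k' else .008).round(4))
fs=[f,S,D]
print(tri(fs,[P['b'],(349.6,178.1),(206.3,261.5)]));print(tri(fs,[P['c'],(262.9,180),(239.4,187.5)]));print(tri(fs,[P['k'],(177,204.4),(296.7,187)]))
a,b=plane(f,(90,84),.215),plane(f,(326,86),.215);print(a,b,np.degrees(np.arctan2(*(a-b)[:2])))
togo(bot,[.583,.171,.32],np.radians(-98.5))
E
```

```text
b [108.06047032 194.268757  ] [ 83 184  50  22 893] [0.5829 0.1701 0.206 ]
c [317.86432161 195.26884422] [298 185  42  22 796] [ 0.5548 -0.0289  0.206 ]
k [438.47520355 201.55440415] [ 404  176   69   49 2702] [ 0.4515 -0.2582  0.008 ]
(array([0.58311561, 0.17024924, 0.20748214]), [np.float64(0.0008320019619713121), np.float64(0.0008637311978186538), np.float64(0.0007493458811757384)])
(array([ 0.55508772, -0.02807713,  0.2070282 ]), [np.float64(0.0006874676306234174), np.float64(0.0011031621474612337), np.float64(0.0013779485944027414)])
(array([ 0.44166457, -0.26065902,  0.0016021 ]), [np.float64(0.0070566410335232204), np.float64(0.004568262382403314), np.float64(0.0032996120005071385)])
[0.68106296 0.15452278 0.215     ] [ 0.65289852 -0.04159778  0.215     ] 8.172246462727289
t 2.15 tcp [0.5745 0.0269 0.3217] togo [-0.15 -1.8   0.02] turn [-0.01  0.01  0.06] F [ 0.1 -0.2  0.3] w 0.087 gf 0.0
```

```bash
python3 -m handwheel '{"hand":[1,1,1,1,1],"dp":[[-0.04,-0.45,0],[-0.04,-0.45,0],[-0.04,-0.45,0],[-0.03,-0.45,0],[0,0,0]],"dr":[[0,0,0],[0,0,0],[0,0,0],[0,0,0],[0,0,0]]}' >/dev/null
python3 -c "
from station import bot
from h import *
f=bot.grab_frame('wrist')
c,s,_=blob(f,(200,194));print(c,s,plane(f,c,.206))
togo(bot,[.583,.1705,.187],np.radians(-98.1))"
```

```text
[255.37834225 181.3355615 ] [236 171  39  21 748] [0.58274521 0.16959183 0.206     ]
t 2.7 tcp [0.5826 0.1687 0.3221] togo [ 0.   -0.02  1.69] turn [ 0.    0.01 -0.01] F [-0.4 -1.2  0.4] w 0.0866 gf 0.0
```

```bash
python3 -m handwheel '{"hand":[1,1,1,1,1],"dp":[[0,-0.01,0.4],[0,0,0.4],[0,0,0.4],[0,0,0.3],[0,0,0.18]],"dr":[[0,0,0],[0,0,0],[0,0,0],[0,0,0],[0,0,0]]}' >/dev/null
python3 -m handwheel '{"hand":[1],"dp":[[0,0,0]],"dr":[[0,0,0]]}' >/dev/null
python3 -c "
from station import bot
from h import *
togo(bot,[.583,.1705,.187],np.radians(-98.1))
f=bot.grab_frame('side');s=f['frame'][190:350,150:330,::-1];cv2.imwrite('pics/s2.png',cv2.resize(s,None,fx=3,fy=3))"
```

```text
t 3.3 tcp [0.5826 0.1654 0.1861] togo [-0.   -0.06 -0.01] turn [ 0.02  0.02 -0.05] F [-0.4  0.2  0.3] w 0.0871 gf 0.0
```

View pics/s2.png

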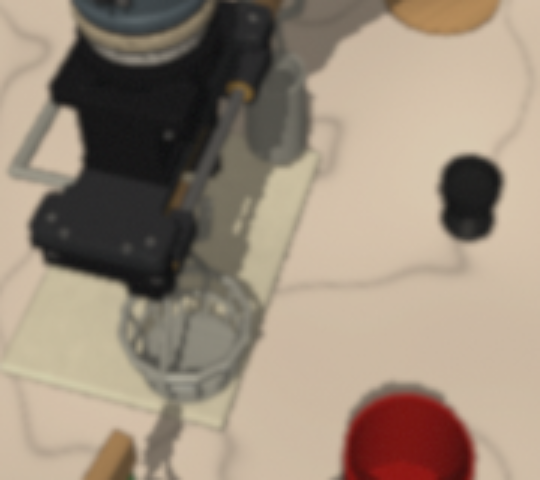

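The fingers straddle the grip and the basket still hangs undisturbed. I'll correct y by 4 mm and close.

```bash
python3 -m handwheel '{"hand":[1,0,0,0,0],"dp":[[0,-0.05,0],[0,0,0],[0,0,0],[0,0,0],[0,0,0]],"dr":[[0,0,0],[0,0,0],[0,0,0],[0,0,0],[0,0,0]]}' 25
python3 -m handwheel '{"hand":[0,0,0],"dp":[[0,0,0],[0,0,0],[0,0,0]],"dr":[[0,0,0],[0,0,0],[0,0,0]]}'
```

```text
time: 3.85
tool_pos: [0.5842, 0.1721, 0.1885]
ee_rot: [[0.989, -0.146, 0.001], [-0.146, -0.989, -0.0], [0.001, -0.0, -1.0]]
force: [-0.1, -0.5, -0.6]
grip_width: 0.0629
gripper_force: 0.0
time: 4.15
tool_pos: [0.584, 0.1719, 0.1881]
ee_rot: [[0.989, -0.146, -0.0], [-0.146, -0.989, -0.0], [-0.0, 0.0, -1.0]]
force: [-0.4, -2.6, 2.1]
grip_width: 0.0392
gripper_force: 0.8
```

```bash
python3 -m handwheel '{"hand":[0,0,0],"dp":[[0,0,0],[0,0,0],[0,0,0]],"dr":[[0,0,0],[0,0,0],[0,0,0]]}'
python3 -m handwheel '{"hand":[0,0,0,0,0],"dp":[[0,0,-0.1],[0,0,-0.15],[0,0,-0.2],[0,0,-0.2],[0,0,-0.15]],"dr":[[0,0,0],[0,0,0],[0,0,0],[0,0,0],[0,0,0]]}'
python3 -m handwheel '{"hand":[0,0,0],"dp":[[0,0,0],[0,0,0],[0,0,0]],"dr":[[0,0,0],[0,0,0],[0,0,0]]}'
python3 - <<'E'
from station import bot
from h import *
f=bot.grab_frame('side');np.savez('s3.npz',**f);a=f['frame'][130:330,130:330,::-1]
g=bot.grab_frame('scene')['frame'][90:290,250:450,::-1]
cv2.imwrite('pics/s3.png',cv2.resize(np.hstack([a,g]),(800,400)))
E
```

```text
time: 4.45
tool_pos: [0.5841, 0.1717, 0.1881]
ee_rot: [[0.989, -0.146, -0.0], [-0.146, -0.989, -0.001], [0.0, 0.001, -1.0]]
force: [0.1, -2.2, 0.8]
grip_width: 0.0357
gripper_force: 25.0
time: 4.95
tool_pos: [0.5845, 0.1727, 0.2542]
ee_rot: [[0.989, -0.145, 0.002], [-0.145, -0.989, 0.001], [0.002, -0.001, -1.0]]
force: [-0.6, -0.1, -1.8]
grip_width: 0.0355
gripper_force: 25.0
time: 5.25
tool_pos: [0.5835, 0.1718, 0.2512]
ee_rot: [[0.989, -0.146, -0.002], [-0.146, -0.989, -0.001], [-0.002, 0.001, -1.0]]
force: [-0.9, -0.3, -1.2]
grip_width: 0.0356
gripper_force: 25.0
```

View pics/s3.png

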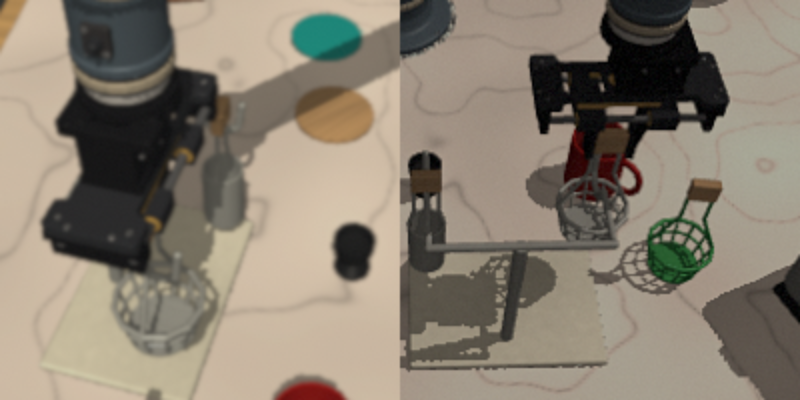

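The basket hangs level in the gripper, its grip above the hook tip (grip underside about 0.254 against 0.231). Now I draw it along the stand's -x (tool -x), veering away from the mug once past the tip.

```bash
python3 -m handwheel '{"hand":[0,0,0,0,0],"dp":[[-0.1,0,0],[-0.2,0,0],[-0.2,0,0],[-0.2,0,0],[-0.1,0.1,0]],"dr":[[0,0,0],[0,0,0],[0,0,0],[0,0,0],[0,0,0]]}' >/dev/null
python3 -m handwheel '{"hand":[0,0,0,0,0],"dp":[[-0.2,0.2,0],[-0.2,0.2,0],[-0.1,0.2,-0.1],[0,0.2,-0.2],[0,0.1,-0.2]],"dr":[[0,0,0],[0,0,0],[0,0,0],[0,0,0],[0,0,0]]}'
python3 - <<'E'
from station import bot
from h import *
togo(bot,[.439,-.256,.30],np.radians(-98.1))
f=bot.grab_frame('wrist');np.savez('w4.npz',**f)
g=bot.grab_frame('scene');np.savez('sc4.npz',**g)
cv2.imwrite('pics/w4.png',np.hstack([f['frame'],g['frame'][60:,60:]])[:, :, ::-1] if 0 else cv2.resize(np.hstack([f['frame'],g['frame']])[:,:,::-1],(800,300)))
E
```

```text
time: 6.35
tool_pos: [0.4687, 0.1057, 0.2923]
ee_rot: [[0.989, -0.148, -0.001], [-0.148, -0.989, -0.002], [-0.0, 0.002, -1.0]]
force: [0.4, 0.4, -1.6]
grip_width: 0.0357
gripper_force: 25.0
t 6.35 tcp [0.4687 0.1057 0.2923] togo [ 0.3   4.53 -0.09] turn [ 0.01  0.   -0.05] F [ 0.4  0.4 -1.6] w 0.0357 gf 25.0
```

View pics/w4.png

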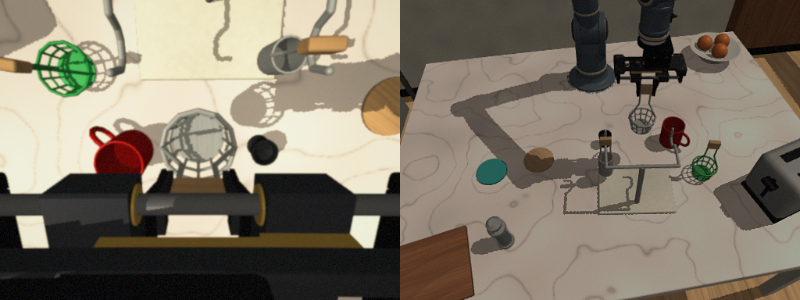

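Basket is off the hook and clear; caddy still hangs. Refine the coaster centre while moving.

```bash
python3 -m handwheel '{"hand":[0,0,0,0,0],"dp":[[0.04,0.3,0],[0.04,0.45,0],[0.04,0.45,0],[0.04,0.45,0],[0.04,0.45,0]],"dr":[[0,0,0],[0,0,0],[0,0,0],[0,0,0],[0,0,0]]}' >/dev/null
python3 - <<'E'
from station import bot
from h import *
togo(bot,[.439,-.256,.30],np.radians(-98.1))
fr=[('S',dict(np.load('scene0.npz')),(177,204)),('D',dict(np.load('side0.npz')),(297,187))]
pts=[];imgs=[]
for n,f,c in fr:
    h=cv2.cvtColor(f['frame'],cv2.COLOR_RGB2HSV)
    for lo in(60,75,90,110):
        m=cv2.inRange(h,(5,lo,50),(25,255,255));k,l,s,ce=cv2.connectedComponentsWithStats(m)
        i=l[c[1],c[0]];
        cs,_=cv2.findContours((l==i).astype(np.uint8),cv2.RETR_EXTERNAL,cv2.CHAIN_APPROX_NONE)
        e=cv2.fitEllipse(cv2.convexHull(max(cs,key=len)));P=np.array([plane(f,q[0],.008)[:2] for q in max(cs,key=len).astype(float)])
        print(n,lo,s[i],np.round(e[0],1),np.round(e[1],1),plane(f,e[0],.008).round(4),P.min(0).round(3),P.max(0).round(3))
    imgs.append(cv2.resize(f['frame'][c[1]-30:c[1]+30,c[0]-35:c[0]+35,::-1],(400,343)))
w=bot.grab_frame('wrist');np.savez('w5.npz',**w);imgs.append(cv2.resize(w['frame'][:,:,::-1],(457,343)))
cv2.imwrite('pics/c5.png',cv2.resize(np.hstack(imgs),(800,218)))
E
```

```text
t 6.95 tcp [ 0.4603 -0.0614  0.2912] togo [ 0.09  2.45 -0.11] turn [-0.    0.01 -0.03] F [ 1.  -0.9 -1.3] w 0.036 gf 25.0
S 60 [ 158  188   39   33 1002] [177.  204.2] [32.  39.4] [ 0.4404 -0.2589  0.008 ] [ 0.381 -0.313] [ 0.495 -0.204]
S 75 [158 189  39  32 976] [177.1 204.4] [31.3 39.1] [ 0.441  -0.2587  0.008 ] [ 0.383 -0.313] [ 0.495 -0.204]
S 90 [158 189  39  32 956] [177.  204.4] [31.1 38.6] [ 0.4409 -0.2588  0.008 ] [ 0.383 -0.313] [ 0.495 -0.204]
S 110 [158 189  39  32 917] [177.1 204.6] [30.2 38.2] [ 0.4416 -0.2587  0.008 ] [ 0.385 -0.313] [ 0.495 -0.205]
D 60 [277 172  41  31 968] [296.7 187. ] [29.9 41. ] [ 0.4385 -0.2519  0.008 ] [ 0.383 -0.313] [ 0.494 -0.194]
D 75 [277 173  40  29 905] [296.7 187. ] [28.6 39.6] [ 0.4387 -0.252   0.008 ] [ 0.385 -0.311] [ 0.494 -0.197]
D 90 [278 174  39  28 848] [296.7 187. ] [27.6 38.6] [ 0.4385 -0.2519  0.008 ] [ 0.386 -0.307] [ 0.491 -0.198]
D 110 [279 174  37  27 794] [296.7 187. ] [26.6 37.4] [ 0.4387 -0.2518  0.008 ] [ 0.388 -0.306] [ 0.489 -0.2  ]
```

View pics/c5.png

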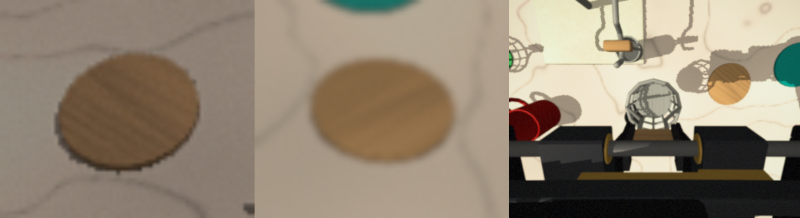

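The coaster shows its side wall toward each camera (biasing x in scene, y in side); in the wrist view it is whole at (728,83) of the montage.

```bash
python3 - <<'E'
from station import bot
from h import *
w=dict(np.load('w5.npz'))
h=cv2.cvtColor(w['frame'],cv2.COLOR_RGB2HSV)
c=(int((728-509)/291*512),int(83/218*384))
for lo in(60,75,90):
    k,l,s,ce=cv2.connectedComponentsWithStats(cv2.inRange(h,(5,lo,30),(25,255,255)));i=l[c[1],c[0]]
    cs,_=cv2.findContours((l==i).astype(np.uint8),cv2.RETR_EXTERNAL,cv2.CHAIN_APPROX_NONE);C=max(cs,key=len)
    e=cv2.fitEllipse(cv2.convexHull(C));print(c,s[i],e,plane(w,e[0],.008).round(4))
E
```

```text
(385, 146) [ 348  110   78   76 4561] ((386.6284484863281, 147.02418518066406), (71.79948425292969, 80.83782196044922), 51.96183776855469) [ 0.442  -0.2576  0.008 ]
(385, 146) [ 349  111   77   74 4438] ((386.68499755859375, 147.31509399414062), (70.87848663330078, 79.4359130859375), 52.09840774536133) [ 0.4415 -0.2577  0.008 ]
(385, 146) [ 349  111   76   74 4349] ((386.65582275390625, 147.35400390625), (70.04886627197266, 78.76982116699219), 52.046810150146484) [ 0.4415 -0.2577  0.008 ]
```

```bash
python3 -m handwheel '{"hand":[0,0,0,0,0],"dp":[[0.02,0.45,0],[0.02,0.45,0],[0.02,0.45,0],[0.02,0.45,0],[0.02,0.4,0]],"dr":[[0,0,0],[0,0,0],[0,0,0],[0,0,0],[0,0,0]]}' >/dev/null
python3 -m handwheel '{"hand":[0,0,0,0,0],"dp":[[0,0.25,0],[0,0,0.2],[0,0,0.3],[0,0,0.3],[0,0,0.2]],"dr":[[0,0,0],[0,0,0],[0,0,0],[0,0,0],[0,0,0]]}' >/dev/null
python3 -m handwheel '{"hand":[0,0],"dp":[[0,0,0],[0,0,0]],"dr":[[0,0,0],[0,0,0]]}' >/dev/null
python3 - <<'E'
from station import bot
from h import *
togo(bot,[.441,-.258,.155],np.radians(-98.1))
E
```

```text
t 8.2 tcp [ 0.4405 -0.2552  0.2119] togo [0.01 0.03 0.71] turn [-0.    0.   -0.03] F [-0.2  0.7 -2.3] w 0.0358 gf 25.0
```

```bash
python3 -m handwheel '{"hand":[0,0,0,0,0],"dp":[[0,0.03,0.2],[0,0,0.2],[0,0,0.15],[0,0,0.1],[0,0,0]],"dr":[[0,0,0],[0,0,0],[0,0,0],[0,0,0],[0,0,0]]}' >/dev/null
python3 -m handwheel '{"hand":[0,0,0],"dp":[[0,0,0.02],[0,0,0],[0,0,0]],"dr":[[0,0,0],[0,0,0],[0,0,0]]}' >/dev/null
python3 - <<'E'
from station import bot
from h import *
togo(bot,[.441,-.258,.151],np.radians(-98.1))
a=bot.grab_frame('side')['frame'][110:290,230:410,::-1];b=bot.grab_frame('scene')['frame'][100:280,90:270,::-1]
cv2.imwrite('pics/p6.png',cv2.resize(np.hstack([a,b]),(800,400)))
E
```

```text
t 9.0 tcp [ 0.4403 -0.2581  0.1591] togo [ 0.01 -0.    0.1 ] turn [ 0.   -0.01 -0.03] F [ 0.3 -0.1 -2.7] w 0.0358 gf 25.0
```

View pics/p6.png

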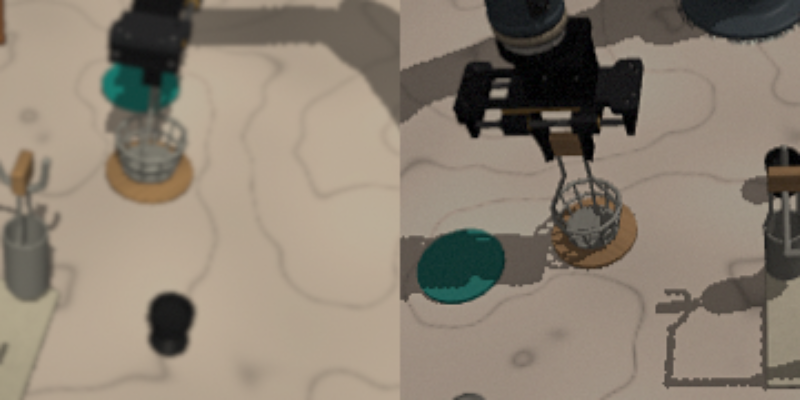

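The basket is upright and about 8 mm above the coaster, centred on it. I'll lower it in small steps until the wrist force shows contact.

```bash
python3 -m handwheel '{"hand":[0,0,0,0,0],"dp":[[0,0,0.03],[0,0,0.03],[0,0,0.02],[0,0,0],[0,0,0]],"dr":[[0,0,0],[0,0,0],[0,0,0],[0,0,0],[0,0,0]]}' | grep -E 'pos|force'
python3 -m handwheel '{"hand":[0,0,0],"dp":[[0,0,0.02],[0,0,0],[0,0,0]],"dr":[[0,0,0],[0,0,0],[0,0,0]]}'| grep -E 'pos|force'
```

```text
tool_pos: [0.4399, -0.2579, 0.1521]
force: [-0.3, -0.6, -2.3]
gripper_force: 25.0
tool_pos: [0.4404, -0.2582, 0.1512]
force: [-0.8, 1.0, 4.1]
gripper_force: 25.0
```

Contact reached (about 6 N). Release and withdraw straight up.

```bash
python3 -m handwheel '{"hand":[0,0.5,0.6,0.7,0.8],"dp":[[0,0,-0.01],[0,0,0],[0,0,0],[0,0,0],[0,0,0]],"dr":[[0,0,0],[0,0,0],[0,0,0],[0,0,0],[0,0,0]]}' 
python3 -m handwheel '{"hand":[0.9,0.9,0.9],"dp":[[0,0,0],[0,0,0],[0,0,0]],"dr":[[0,0,0],[0,0,0],[0,0,0]]}'
```

```text
time: 10.4
tool_pos: [0.4399, -0.2579, 0.1513]
ee_rot: [[0.989, -0.146, -0.0], [-0.146, -0.989, 0.0], [-0.0, -0.0, -1.0]]
force: [0.3, 0.2, -0.2]
grip_width: 0.0596
gripper_force: 0.0
time: 10.7
tool_pos: [0.4399, -0.2579, 0.1514]
ee_rot: [[0.989, -0.146, 0.0], [-0.146, -0.989, -0.0], [0.0, 0.0, -1.0]]
force: [0.6, -0.6, 0.3]
grip_width: 0.0769
gripper_force: 0.0
```

```bash
python3 -m handwheel '{"hand":[0.9,0.9,0.9,0.9,0.9],"dp":[[0,0,-0.1],[0,0,-0.3],[0,0,-0.4],[0,0,-0.4],[0,0,-0.3]],"dr":[[0,0,0],[0,0,0],[0,0,0],[0,0,0],[0,0,0]]}' >/dev/null
python3 -m handwheel '{"hand":[0.9,0.9,0.9,0.9,0.9],"dp":[[0,0,0],[0,0,0],[0,0,0],[0,0,0],[0,0,0]],"dr":[[0,0,0],[0,0,0],[0,0,0],[0,0,0],[0,0,0]]}' | grep -E 'time|pos|force'
python3 - <<'E'
from station import bot
from h import *
S=bot.grab_frame('scene');D=bot.grab_frame('side')
a=D['frame'][110:290,200:380,::-1];b=S['frame'][100:280,120:300,::-1]
cv2.imwrite('pics/p7.png',cv2.resize(np.hstack([a,b]),(800,400)))
E
```

```text
time: 11.7
tool_pos: [0.4395, -0.2577, 0.2704]
force: [0.5, 0.7, 0.1]
gripper_force: 0.0
```

View pics/p7.png

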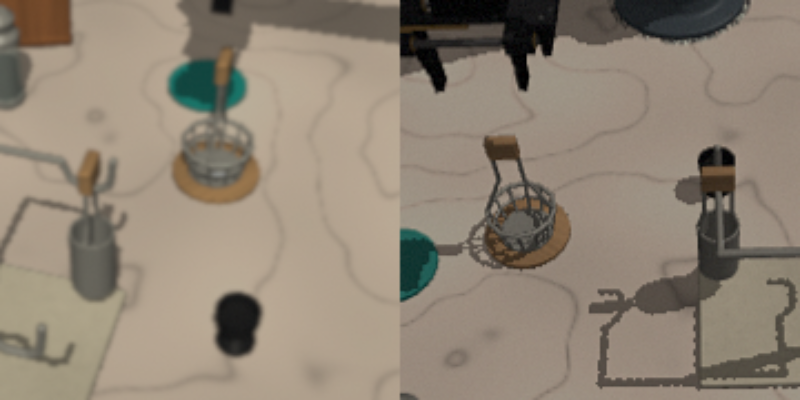

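The basket stands upright in the middle of the wooden coaster (side view 217,160; scene 524,220), the caddy still hangs, and the gripper is clear.

```bash
python3 -c "
from station import bot
print(bot.finish_job())"
```

```text
the job is handed in; nothing more can be done
None
```

I lifted the egg basket clear of its hook, set it upright on the middle of the wooden coaster and let go; the caddy still hangs on its hook, and I handed the job in at about 12 s on the robot's clock, though the hand-in returned no verdict.

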